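# Weigh a reagent bottle on the double-pan balance

## Task

Weigh the amber bottle that stands on one pan of the balance: put the large brass weight on the empty pan, add smaller ones only while the beam still rests on its stop, then slide the rider along its bar until the pointer stands at the middle mark and the beam floats level. Leave the bottle standing on its pan, any weight you do not use standing on the worktop, and the other things where they are.

Things in the scene. Friction and masses are not known exactly. Their poses are not given: they have to be found in the camera images.
- balance: White double-pan bench balance, fixed; its place and turn vary. Housing 150 mm (x) by 310 mm (y) by 60 mm high. Origin at the centre of its underside on the worktop; x points to its back, y runs along the beam towards the pan with the bottle, z up. Pan stems at y = +120 mm (bottle) and -120 mm (weights). The beam turns about the x axis 45 mm above the worktop.
- pointer_tip (a point): Tip of the thin upright pointer on the middle of the beam, 142 mm above the beam's axis (187 mm above the worktop); it swings 21 mm to either side between the stops, towards the pan that is lower.
- middle_mark (a point): Broad black middle mark, 5 mm wide, on the fixed white scale (78 mm wide, 165 to 205 mm up) just behind the pointer; the pointer tip stands in front of it when the beam is level.
- beam (a joint): Tilt of the beam, rad: 0 = level, positive = weights pan down. Stops at -0.15 and +0.15; starts at -0.15 under the bottle. Between the stops it tilts about 0.0013 rad per gram of difference between the sides (about 115 g turns it onto a stop) and settles in about 1 s. Links keep both pans level; where on a pan a load stands makes no difference.
- pan_weights_top (a point): Centre of the upper face of the empty pan for the weights, a flat steel disc 130 mm across, 3 mm thick, no rim; 95 mm above the worktop when the beam is level, about 18 mm higher or lower at the stops.
- pan_load_top (a point): Centre of the upper face of the pan that carries the bottle, the same disc.
- rider (a joint): Place of the rider on its bar, m: 0 = zero mark in the middle of the bar, grows to 0.115 as it slides to the weights end (balance -y). Each mm that way counts as 1 g on the weights pan. Starts at 0 to 0.010, slides with about 1 N and stays where it is left. The bar, part of the beam, is 275 mm long, parallel to balance y at x = -105 mm, 60 mm high when level.
- rider_knob (a point): Centre of the rider's upright round brass knob, 20 mm across and 31 mm high: from 18 mm below this point to 13 mm above it. The top of the rider's block (36 mm along the bar by 20 mm) is 23 mm below it. 96 mm above the worktop when the beam is level. The pan edge is 44 mm behind it. Axes parallel to the beam's.
- weight_large: Large flat brass weight, 200 g: disc 60 mm across and 7 mm thick, thin stem, round knob 19 mm across on top; 42 mm high over all, the knob full width from 29 to 37 mm up. Origin at the centre of its underside. The three weights stand in a row, in any order, in front of the centrifuge (which begins at x = 0.52, 0.23 m high).
- weight_medium: Medium brass weight, 100 g: disc 44 mm across and 6 mm thick, knob 18 mm across, 41 mm high, the knob's full width from 28 to 36 mm up. Origin at the centre of its underside.
- weight_small: Small brass weight, 50 g: disc 32 mm across and 5 mm thick, knob 17 mm across, 40 mm high, the knob's full width from 27 to 35 mm up. Origin at the centre of its underside. Not needed if the others are used.
- bottle: Amber glass bottle with black cap, 58 mm across, 121 mm high, standing on one pan; its mass is unknown, between 240 and 400 g. Origin at the centre of its underside. It stays where it is.
- beaker: Empty glass beaker, 53 mm across, 71 mm high, beyond the right end of the row of weights; a bystander. Origin at the centre of its underside.
- stopper_a: Brown rubber stopper, 23 mm across, 28 mm high, standing just behind the row of weights; a bystander. Origin at the centre of its underside.
- stopper_b: A second such rubber stopper behind the row of weights, farther to the right; a bystander. Origin at the centre of its underside.
Not all that is in view belongs to the job. Leave any green look-alike of the bottle alone.

How it is judged (in metres and radians):
On the way:
1. the large weight rests on the weights pan, let go (horizontal distance between weight_large and pan_weights_top below 0.06 m and z of weight_large in the frame of pan_weights_top between -0.006 and 0.006 m and angle between weight_large's own z axis and vertical below 0.12 rad and contact force between weight_large and the fingers below 0.1 N), for 0.2 s.
At the end, for the whole second after the job is handed in: The beam is at rest within 0.018 rad of level; the large weight stands on the weights pan, the other two each on that pan or on the worktop, the bottle upright on its own pan (centres within 60 mm of the pan's centre), all at rest (value of joint beam between -0.018 and 0.018 rad and velocity of joint beam between -0.05 and 0.05 rad/s and horizontal distance between weight_large and pan_weights_top below 0.06 m and z of weight_large in the frame of pan_weights_top between -0.006 and 0.006 m and angle between each of weight_large, bottle's own z axis and vertical below 0.12 rad and ((horizontal distance between weight_medium and pan_weights_top below 0.06 m and z of weight_medium in the frame of pan_weights_top between -0.006 and 0.006 m and angle between weight_medium's own z axis and vertical below 0.12 rad) or height (world z) of weight_medium below 0.012 m) and ((horizontal distance between weight_small and pan_weights_top below 0.06 m and z of weight_small in the frame of pan_weights_top between -0.006 and 0.006 m and angle between weight_small's own z axis and vertical below 0.12 rad) or height (world z) of weight_small below 0.012 m) and horizontal distance between bottle and pan_load_top below 0.06 m and z of bottle in the frame of pan_load_top between -0.006 and 0.006 m and linear speed of each of weight_large, weight_medium, weight_small, bottle below 0.02 m/s); the robot touches nothing.
It fails at once if the bottle is tipped over or taken from its place on the pan (more than 65 mm from its start) (angle between bottle's own z axis and vertical above 0.3 rad or distance of bottle from where it was at the start of the episode above 0.065 m).
It fails at once if a bystander (beaker or stopper) is moved more than 30 mm (distance of any of beaker, stopper_a, stopper_b from where it was at the start of the episode above 0.03 m).
It also fails if it takes over 72 s, if anything falls off the work surface, if the arm or the gripper's body presses on something with over 40 N, if the wrist force passes 120 N, or if a joint passes its speed limit or range.

## Robot

A 6-joint arm with a two-finger parallel gripper is mounted at the origin on a cart in front of the work surface, level with it; the furniture and walls round the work are solid. World frame = base frame: x ahead of the robot, y to its left, z up, the work surface at z = 0. Lengths are in m, angles in degrees, forces in N, time in s.
With the tool pointing down it reaches from about 0.4 to 0.825 m from the base axis. Payload 7 kg.
Tool frame: the origin (TCP) lies between the finger pads; the fingertips stand 19 mm ahead of it and the grasp point (between the pads) is the TCP; z points along the fingers, y is the line along which they close (so a half turn about z gives the same grasp; the last joint's range is limited). The gripper opens to 88 mm and grips with 3 to 60 N. Pads are 19 mm wide; open, the fingers measure 130 mm over their backs; the gripper's body (78 mm by 193 mm) begins 47 mm behind the grasp point.
Start: joints at [82.282, 20.546, 0.682, 0, -70.136, -16.507], TCP at [0.277, 0.616, 0.246] pointing down, gripper open.
Joint ranges: [-176.03, 176.03], [-82.01, 121.73], [-58.28, 71.71], [-173.87, 95.51], [-174.79, -0.11], [-173.66, 173.66]. Speed limits (degrees/s): [136.94, 136.94, 172.46, 180, 180, 180].

## Interface

Orientations are given as [roll, pitch, yaw] about the fixed x, y, z axes, in that order (R = Rz(yaw) Ry(pitch) Rx(roll)).
In Python, from plant import r gives the robot as it stands. The module is installed in compiled form; this text tells all that it offers.
- The arm moves only by the shell command python3 -m pendant 'ROWS' [OPENING] [FORCE]. ROWS is JSON, a list of rows, each a list of 6 numbers: the shift along the tool's x, y, z in mm, then the turn, a rotation vector about the tool's x, y, z in rad. In form: [[tx, ty, tz, wx, wy, wz], ...]. A call has 1 to 20 rows; each row is the pose to reach, as a shift and turn from the pose commanded when the call began, along the tool's axes at that moment; what a row does not reach only later rows make up. A row lasts 1/8 s, in which the tool goes at most 62.5 mm and 10.7 degrees, less where a joint would pass 70% of its speed; a pose out of reach is approached as far as the arm can. A call with a gripper value outside its range is refused whole. OPENING is the finger opening in mm, from 0 to 87.6, set as the call begins (- or left out, the last holds). The fingers move at their own pace and stop on an object; FORCE is the grip in N (left out, the last holds). Time passes only in rows, so rows that repeat a pose let the fingers close. It gives the time, the measured TCP pose, the force, the opening and the grip force at its end, in the units of the state.
- r.get_state(): the state, without advancing time (a new reading comes with each control period).
- r.capture(name): name is "scene" or "top" or "wrist"; returns the picture (400x640x3 uint8, red, green, blue); there is no depth.
- r.camera_params(name): a dict with "mtx" (3x3 intrinsics, pixels), "rvec" (rotation vector, rad) and "tvec" (3), from world to camera coordinates, as OpenCV has them; the wrist camera has in their place "mount" (4x4, takes a point from camera to tool coordinates, whose origin is the TCP and whose axes are the flange's). Camera axes: x right, y down, z forward; pixel columns grow to the right and rows downward; lengths in m; the calibration is good to about 2 mm. A picture is of the moment at which its call begins: read the wrist's pose just before it. camera_params takes no time and is no camera call.
- r.close_job(): hands the job in; it is judged then, once.
The state is a dict: "time_s": time; "joints": joint angles; "qd": joint speeds; "joint_torque": joint torques, N m; "tcp_pos": TCP position; "eef_rot": TCP orientation; "contact_force": force on the tool from outside, world axes, zero at the start; "moment": the same for the moment, N m; "gripper_width": finger opening in m; "gripper_force": force on a finger pad.
Only numpy, scipy, OpenCV 4.12 (cv2) and the standard library are available. Lean on these libraries where they do the work, as an engineer would, in place of code of your own. Each camera call takes 0.05 s, during which the arm holds its last target. There are 200 camera calls.

## Working session

There is one attempt and no reset: what is moved stays moved. The work goes in short steps, Python scripts to look and compute and a shell command to move; the robot and the scene stay as the last step left them, time stands still between calls to the robot, and variables do not carry over. Pictures are saved under pics/ and viewed, at most 10 in all, crops included, and the job is handed in when it is done.

```bash
mkdir -p pics; cat > h.py <<'E'
import numpy as np, cv2
from plant import r
from scipy.spatial.transform import Rotation as R
def snap(n,f,crop=None,size=None):
    im=r.capture(n)[:,:,::-1].copy()
    cv2.imwrite('pics/raw_'+f,im)
    if crop: im=im[crop[1]:crop[3],crop[0]:crop[2]]
    if size: im=cv2.resize(im,size,interpolation=cv2.INTER_CUBIC)
    cv2.imwrite('pics/'+f,im)
def ray(n,uv,pose=None):
    p=r.camera_params(n);K=np.array(p['mtx']);d=np.linalg.inv(K)@[uv[0],uv[1],1]
    if n=='wrist':
        M=np.array(p['mount']);Rt,t=pose
        return Rt@M[:3,3]+t, Rt@M[:3,:3]@d
    Rm=cv2.Rodrigues(np.array(p['rvec'],float))[0]
    return -Rm.T@np.array(p['tvec'],float).ravel(), Rm.T@d
def onz(n,uv,z,pose=None):
    o,d=ray(n,uv,pose); return o+d*(z-o[2])/d[2]
def proj(n,P):
    p=r.camera_params(n)
    return cv2.projectPoints(np.array(P,float).reshape(-1,1,3),np.array(p['rvec'],float),np.array(p['tvec'],float),np.array(p['mtx']),None)[0].reshape(-1,2)
E
python3 - <<'E'
from h import *
s=r.get_state();print(s['tcp_pos'],s['eef_rot'],s['contact_force'],s['time_s'])
snap('scene','s0.png');snap('top','t0.png')
for n in('scene','top'):
  print(n,ray(n,(320,200)),r.camera_params(n)['mtx'])
print(r.camera_params('wrist'))
E
```

```text
[0.27679827 0.61514634 0.24461822] [ 1.79907463e+02 -8.22651990e-03 -2.42311306e+01] [-0.69682874  0.2115091   0.15409704] 0.0
scene (array([-0.27160053, -0.62546972,  0.68713481]), array([ 0.7059102 ,  0.55525362, -0.4403808 ])) [[375.00572432   0.         311.21165016]
 [  0.         375.00572432 200.50923463]
 [  0.           0.           1.        ]]
top (array([0.30574742, 0.08185903, 1.44374422]), array([ 0.19074357, -0.02208598, -0.98150069])) [[422.74389943   0.         314.19354238]
 [  0.         422.74389943 202.14936733]
 [  0.           0.           1.        ]]
{'mtx': array([[295.53825243,   0.        , 317.85492374],
       [  0.        , 295.53825243, 197.50096143],
       [  0.        ,   0.        ,   1.        ]]), 'mount': array([[-1.12544780e-04, -9.51243264e-01, -3.08441632e-01,
         8.35461067e-02],
       [ 9.99999932e-01, -2.15675581e-04,  3.00268065e-04,
        -1.59803673e-04],
       [-3.52151302e-04, -3.08441577e-01,  9.51243223e-01,
        -1.39839361e-01],
       [ 0.00000000e+00,  0.00000000e+00,  0.00000000e+00,
         1.00000000e+00]])}
```

View pics/s0.png

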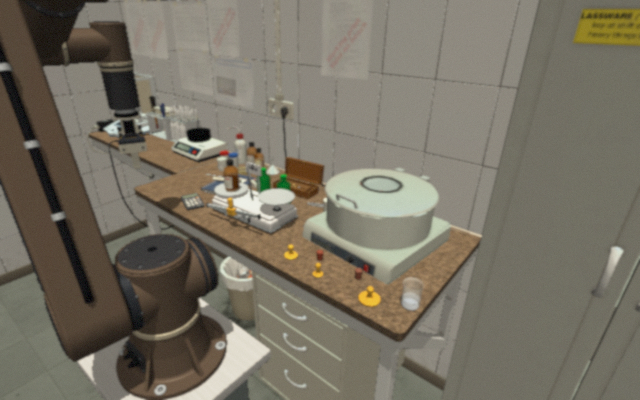

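View pics/t0.png

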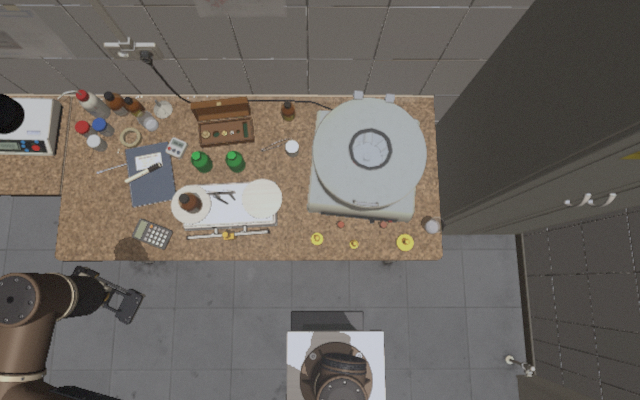

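Scene and top views: the balance has its empty pan at top (262,199) and the bottle at (190,203), with the rider at (228,236). The weights are at about (317,239), (354,244) and (405,243). The look-alikes are the stoppers at (340,224) and (384,224), and the beaker at (432,226). Among bottles, the green ones are at (201,160) and (235,160), and there are small brass pieces in the box at (225,132). I pick the large weight at (405,243), which has the widest disc, and check it in a close crop.

```bash
python3 - <<'E'
from h import *
t=cv2.imread('pics/raw_t0.png');s=cv2.imread('pics/raw_s0.png')
a=cv2.resize(t[175:265,165:445],(800,257),interpolation=cv2.INTER_CUBIC)
b=cv2.resize(s[165:305,200:400],(480,336),interpolation=cv2.INTER_CUBIC)
c=np.zeros((593,800,3),np.uint8);c[:257]=a;c[257:,:480]=b
cv2.imwrite('pics/c1.png',c)
E
```

```text
(no output)
```

View pics/c1.png

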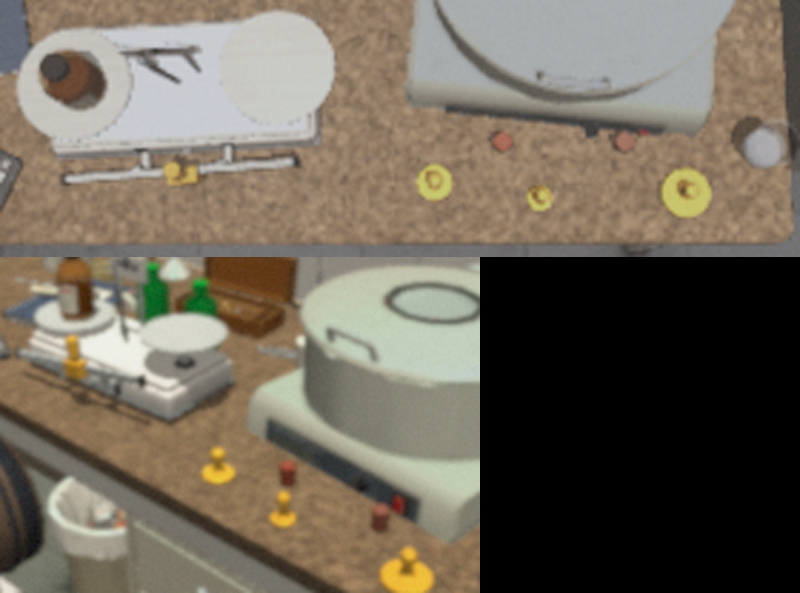

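The crop confirms the sizes. The large weight is at top pixel (405.1,242.5), the medium at (317.3,238.7) and the small at (354,244.3). The empty pan is at (262,198.5), the bottle pan at (191.2,204) and the knob at (225.6,235.2).

```bash
python3 - <<'E'
from h import *
for n,uv,z in [('L',(405.1,242.5),.006),('M',(317.3,238.7),.006),('S',(354,244.3),.005),('sa',(340.7,224.4),.028),('sb',(383.8,224.4),.028),('beaker',(432,226),.05),
 ('panW',(262,198.5),.113),('panL',(191.2,204),.077),('knobtop',(225.6,235.2),.109),('bar+',(188.1,237.7),.042),('bar-',(269,231.4),.078)]:
  print(n,onz('top',uv,z).round(4))
# scene checks: disc edge centres
f=480/200
for n,uv,z in [('L',(407,578),.006),('M',(218,473),.006),('S',(283,517),.005),('panW',(184,334),.113),('knobtop',(73,340),.109)]:
  print('scene',n,onz('scene',(200+uv[0]/f,165+(uv[1]-257)/f),z).round(4))
E
```

```text
L [ 0.4374 -0.2396  0.006 ]
M [0.4509 0.0594 0.006 ]
S [ 0.4317 -0.0654  0.005 ]
sa [ 0.4969 -0.0195  0.028 ]
sb [ 0.4967 -0.1652  0.028 ]
beaker [ 0.4881 -0.3218  0.05  ]
panW [0.5695 0.2379 0.113 ]
panL [0.5584 0.4737 0.077 ]
knobtop [0.4521 0.3509 0.109 ]
bar+ [0.4514 0.4881 0.042 ]
bar- [0.4676 0.2171 0.078 ]
scene L [ 0.438  -0.2449  0.006 ]
scene M [0.4505 0.0549 0.006 ]
scene S [ 0.4343 -0.0688  0.005 ]
scene panW [0.5662 0.2279 0.113 ]
scene knobtop [0.4515 0.3407 0.109 ]
```

```bash
cat >> h.py <<'E'
def pose():
    s=r.get_state();return R.from_euler('xyz',s['eef_rot'],degrees=True).as_matrix(),np.array(s['tcp_pos'])
def rows(*T):
    Rt,t=pose()
    for x,y,z,yaw in T:
        d=Rt.T@(np.array([x,y,z])-t)*1000
        w=R.from_matrix(Rt.T@R.from_euler('xyz',[180,0,yaw],degrees=True).as_matrix()).as_rotvec()
        print('[%.0f,%.0f,%.0f,%.3f,%.3f,%.3f]'%(*d,*w))
E
python3 -c "
from h import *
rows((.45,.3,.28,-90),(.437,-.241,.18,-179.5))"
```

```text
[287,216,-35,0.001,-0.001,1.148]
[497,715,66,0.000,-0.002,2.710]
```

```bash
python3 -m pendant '[[287,216,-35,0,0,1.148],[287,216,-35,0,0,1.148],[287,216,-35,0,0,1.148],[287,216,-35,0,0,1.148],[287,216,-35,0,0,1.148],[287,216,-35,0,0,1.148],[497,715,66,0,0,2.71],[497,715,66,0,0,2.71],[497,715,66,0,0,2.71],[497,715,66,0,0,2.71],[497,715,66,0,0,2.71],[497,715,66,0,0,2.71],[497,715,66,0,0,2.71],[497,715,66,0,0,2.71],[497,715,66,0,0,2.71],[497,715,66,0,0,2.71],[497,715,66,0,0,2.71],[497,715,66,0,0,2.71],[497,715,66,0,0,2.71],[497,715,66,0,0,2.71]]' 45 20
python3 -c "
from h import *
print(r.get_state()['time_s'],r.get_state()['joints'])
rows((.437,-.241,.18,-179.5))
snap('wrist','w1.png')"
```

```text
time_s: 2.6
tcp_pos: [0.4372, -0.2397, 0.1799]
eef_rot: [-180.0, 0.0, -179.4]
contact_force: [0.1, -0.8, -0.5]
gripper_width: 0.0449
gripper_force: 0.0
2.6 [-6.11698838e+00  7.07210085e+00 -2.65794817e+01  6.46640153e-05
 -5.63108586e+01 -8.32930678e+01]
[0,-1,-0,-0.000,0.001,0.002]
```

View pics/w1.png

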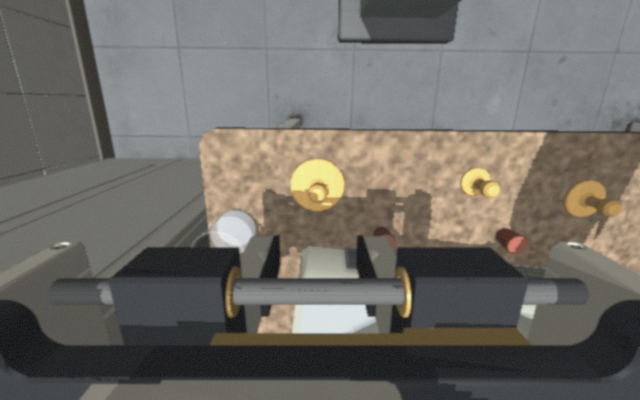

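The wrist view shows the large disc at (318,185) with its knob at (318,191), the small disc at (477,182), the medium disc at (586,199), and the beaker at left (236,228).

```bash
python3 -c "
from h import *
P=pose()
for uv,z in [((318,185),.007),((318,190),.04),((477,182),.005),((491,188),.038),((586,199),.006),((612,208),.04),((386,240),.028)]: print(uv,onz('wrist',uv,z,P).round(4))"
```

```text
(318, 185) [ 0.4395 -0.2394  0.007 ]
(318, 190) [ 0.4355 -0.2395  0.04  ]
(477, 182) [ 0.4349 -0.0645  0.005 ]
(491, 188) [ 0.4323 -0.068   0.038 ]
(586, 199) [0.453  0.0601 0.006 ]
(612, 208) [0.4514 0.0564 0.04  ]
(386, 240) [ 0.495  -0.1649  0.028 ]
```

```bash
python3 -m pendant '[[0,0,60,0,0,0],[0,0,110,0,0,0],[0,0,147,0,0,0],[0,0,147,0,0,0],[0,0,147,0,0,0]]' 45 20
python3 -m pendant '[[0,0,0,0,0,0],[0,0,0,0,0,0],[0,0,0,0,0,0],[0,0,0,0,0,0],[0,0,0,0,0,0]]' 0 20
python3 -m pendant '[[0,0,-40,0,0,0],[0,0,-100,0,0,0],[0,0,-150,0,0,0],[0,0,-200,0,0,0],[0,0,-227,0,0,0],[0,0,-227,0,0,0]]'
python3 -c "
from h import *
rows((.45,.10,.26,-135),(.57,.226,.22,-87))"
```

```text
time_s: 3.28
tcp_pos: [0.4378, -0.2405, 0.0338]
eef_rot: [-180.0, 0.1, -179.5]
contact_force: [0.1, -0.4, 1.3]
gripper_width: 0.0449
gripper_force: 0.0
time_s: 3.9
tcp_pos: [0.4372, -0.2405, 0.0332]
eef_rot: [-180.0, 0.0, -179.5]
contact_force: [-1.1, 0.6, 6.8]
gripper_width: 0.0172
gripper_force: 20.0
time_s: 4.65
tcp_pos: [0.4376, -0.2405, 0.2615]
eef_rot: [-180.0, 0.2, -179.5]
contact_force: [0.6, 0.2, -3.5]
gripper_width: 0.0174
gripper_force: 20.0
[-15,340,1,-0.002,0.004,-0.777]
[-136,465,42,-0.004,0.003,-1.614]
```

```bash
python3 -m pendant '[[0,62,0,0,0,-0.15],[-5,124,0,0,0,-0.3],[-8,186,0,0,0,-0.45],[-10,248,0,0,0,-0.6],[-12,300,0,0,0,-0.75],[-15,340,1,0,0,-0.9],[-70,390,10,0,0,-1.1],[-110,430,30,0,0,-1.28],[-135,450,40,0,0,-1.45],[-135,450,40,0,0,-1.61],[-135,447,40,0,0,-1.61],[-135,447,40,0,0,-1.61],[-135,447,40,0,0,-1.61],[-135,447,40,0,0,-1.61]]'
python3 -c "
from h import *
rows((.571,.208,.22,-87),(.571,.208,.148,-87))
snap('wrist','w2.png')"
```

```text
time_s: 6.4
tcp_pos: [0.5678, 0.2076, 0.2201]
eef_rot: [-180.0, 0.0, -87.3]
contact_force: [0.5, 0.3, -2.9]
gripper_width: 0.0176
gripper_force: 20.0
[-0,-3,0,-0.001,0.001,-0.006]
[-0,-3,72,-0.001,0.001,-0.006]
```

View pics/w2.png

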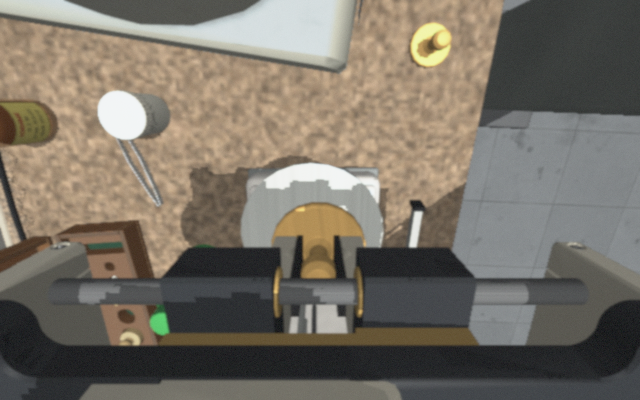

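The held weight is over the pan. The pan's outer rim is at (314,163) and its sides are at about (241,225) and (384,225).

```bash
python3 -c "
from h import *
P=pose()
Q=[onz('wrist',uv,.113,P) for uv in [(314,163),(250,195),(376,195),(241,225),(384,225)]]
for q in Q: print(q.round(4))
A=np.array(Q)
from scipy.optimize import least_squares
print(least_squares(lambda c:np.hypot(A[:,0]-c[0],A[:,1]-c[1])-.065,[.57,.23]))
" | grep -E '^\[|  x:'; python3 -m pendant '[[0,0,40,0,0,0],[0,-1,66,0,0,0],[0,-1,71,0,0,0],[0,-1,71,0,0,0]]'
```

```text
[0.5723 0.1734 0.113 ]
[0.6271 0.2044 0.113 ]
[0.5169 0.1992 0.113 ]
[0.6359 0.2333 0.113 ]
[0.5066 0.2273 0.113 ]
           x: [ 5.707e-01  2.376e-01]
time_s: 6.95
tcp_pos: [0.5693, 0.2079, 0.1492]
eef_rot: [-180.0, 0.0, -87.2]
contact_force: [0.7, 1.4, -0.9]
gripper_width: 0.0178
gripper_force: 20.0
```

```bash
python3 -m pendant '[[0,0,0.5,0,0,0],[0,0,0.5,0,0,0],[0,0,0.5,0,0,0],[0,0,0.5,0,0,0]]' 45
python3 -m pendant '[[0,0,-30,0,0,0],[0,0,-70,0,0,0],[0,0,-110,0,0,0],[40,0,-110,0,0,0],[100,0,-110,0,0,0],[160,0,-110,0,0,0],[160,0,-110,0,0,0],[160,0,-110,0,0,0],[160,0,-110,0,0,0],[160,0,-110,0,0,0]]'
python3 -c "
from h import *
snap('scene','s2.png');snap('top','t2.png')
t=cv2.imread('pics/raw_t2.png');s=cv2.imread('pics/raw_s2.png')
a=cv2.resize(t[180:250,165:295],(650,350),interpolation=cv2.INTER_CUBIC)
b=cv2.resize(s[155:245,190:310],(333,250),interpolation=cv2.INTER_CUBIC)
s0=cv2.imread('pics/raw_s0.png');d=cv2.resize(s0[155:245,190:310],(333,250),interpolation=cv2.INTER_CUBIC)
c=np.zeros((600,670,3),np.uint8);c[:350,:650]=a;c[350:,:333]=b;c[350:,335:668]=d
cv2.imwrite('pics/c2.png',c)"
```

```text
time_s: 7.45
tcp_pos: [0.569, 0.2079, 0.1484]
eef_rot: [-180.0, 0.0, -87.2]
contact_force: [0.3, -0.3, 0.2]
gripper_width: 0.0442
gripper_force: 0.0
time_s: 8.7
tcp_pos: [0.5766, 0.0491, 0.2579]
eef_rot: [180.0, 0.0, -87.2]
contact_force: [-0.1, -0.4, 0.4]
gripper_width: 0.0449
gripper_force: 0.0
```

View pics/c2.png

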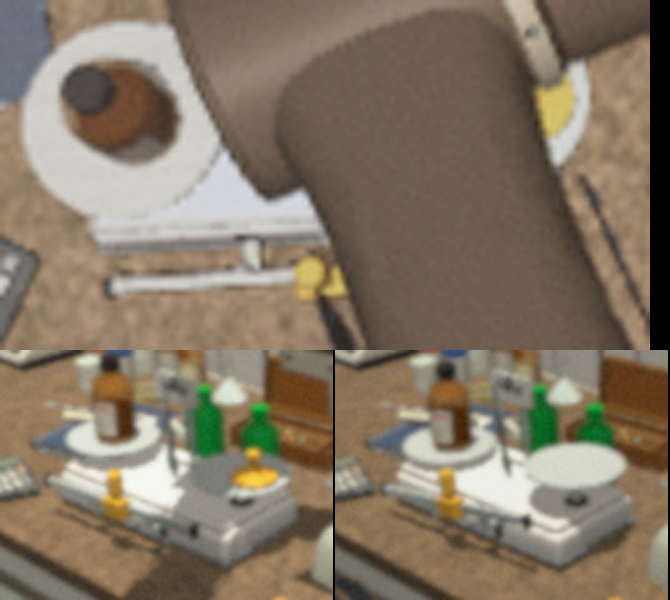

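The picture shows that the large weight alone has lifted the beam off its stop: the weights pan is clearly lower than before and the bottle pan higher. No smaller weights are needed, so only the rider has to move. I'll take a close look at the pointer and rider with the wrist camera tilted forward.

```bash
cat >> h.py <<'E'
def rowR(p,Rg):
    Rt,t=pose();d=Rt.T@(np.array(p)-t)*1000
    print('[%.0f,%.0f,%.0f,%.3f,%.3f,%.3f]'%(*d,*R.from_matrix(Rt.T@Rg).as_rotvec()))
def tilt(yaw,a): # tilt by a deg so tool z leans ahead (world +x turned by yaw-180)
    return R.from_euler('z',yaw+180,degrees=True).as_matrix()@R.from_euler('y',-a,degrees=True).as_matrix()@R.from_euler('xyz',[180,0,180],degrees=True).as_matrix()
E
python3 -c "
from h import *
print(tilt(-177,35).round(2))
rows((.49,.2,.31,-135),(.49,.356,.30,-177))
rowR((.49,.356,.265),tilt(-177,35))"
```

```text
[[-0.82 -0.05  0.57]
 [-0.04  1.    0.03]
 [-0.57  0.   -0.82]]
[-155,79,-52,0.000,-0.000,0.835]
[-311,71,-42,0.000,-0.000,1.568]
[-311,71,-7,0.478,-0.479,1.514]
```

```bash
python3 -m pendant '[[-50,25,-20,0,0,0.17],[-100,50,-40,0,0,0.34],[-155,79,-52,0,0,0.51],[-200,76,-50,0,0,0.68],[-250,74,-46,0,0,0.85],[-311,71,-42,0,0,1.02],[-311,71,-42,0,0,1.2],[-311,71,-42,0,0,1.38],[-311,71,-42,0,0,1.568],[-311,71,-30,0.16,-0.16,1.55],[-311,71,-20,0.32,-0.32,1.53],[-311,71,-7,0.478,-0.479,1.514],[-311,71,-7,0.478,-0.479,1.514],[-311,71,-7,0.478,-0.479,1.514],[-311,71,-7,0.478,-0.479,1.514],[-311,71,-7,0.478,-0.479,1.514]]'
python3 -c "
from h import *
snap('wrist','w3.png')"
```

```text
time_s: 10.8
tcp_pos: [0.5201, 0.3409, 0.2989]
eef_rot: [-179.8, 29.9, -174.3]
contact_force: [-0.2, 0.4, 0.0]
gripper_width: 0.0453
gripper_force: 0.0
```

View pics/w3.png

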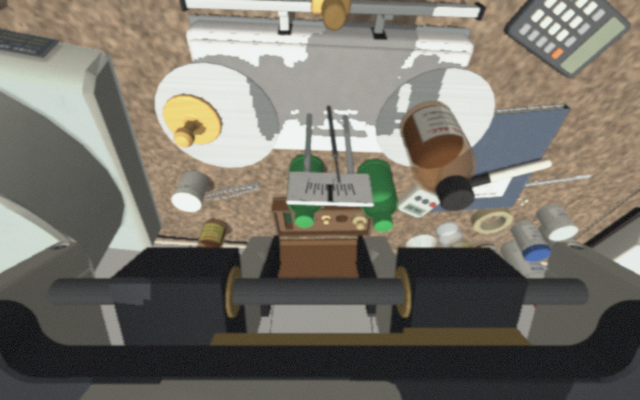

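The wrist view shows the large weight at rest on its pan at (192,120), the bottle on its pan, the pointer running from (330,108) to about (338,180), the scale plate at (288–373, 172–205), and the rider at (335,10). I'll enlarge the pointer and scale.

```bash
python3 -c "
from h import *
w=cv2.imread('pics/raw_w3.png')
cv2.imwrite('pics/c3.png',cv2.resize(w[95:215,270:390],(600,600),interpolation=cv2.INTER_CUBIC))"
```

```text
(no output)
```

View pics/c3.png

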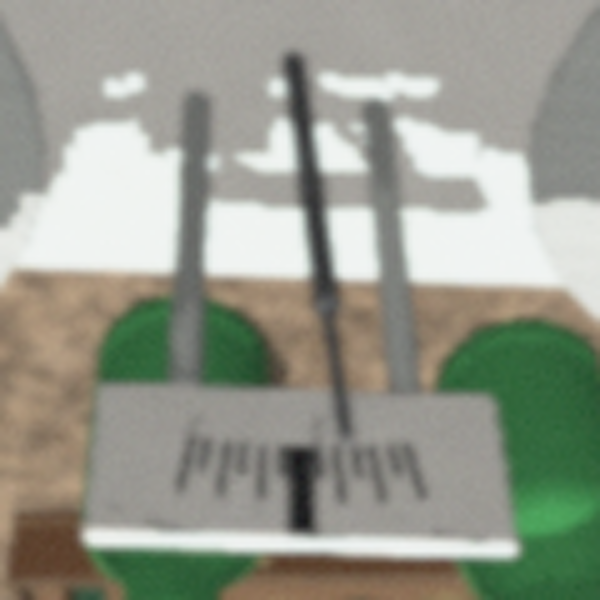

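The pointer tip is at crop (346,432) and the middle mark at (302,435), with the plate 414 px wide for 78 mm. The tip is about 8.3 mm towards the bottle, a tilt of about -0.058 rad, so about 45 g is missing and the rider has to move about 45 mm towards -y. Next I go above the knob.

```bash
python3 -c "
from h import *
print(np.round(r.get_state()['joints'],1))
rows((.459,.350,.29,-177),(.459,.350,.22,-177))"
```

```text
[  61.9    0.7  -37.3   39.   -41.4 -173.6]
[56,15,-22,0.009,0.521,0.046]
[91,15,38,0.009,0.521,0.046]
```

```bash
python3 -m pendant '[[20,5,-20,0,0.17,0.015],[40,10,-22,0,0.34,0.03],[56,15,-22,0.009,0.521,0.046],[56,15,-22,0.009,0.521,0.046],[91,15,38,0.009,0.521,0.046],[91,15,38,0.009,0.521,0.046],[91,15,38,0.009,0.521,0.046],[91,15,38,0.009,0.521,0.046],[91,15,38,0.009,0.521,0.046]]' 45
python3 -c "
from h import *
print(np.round(r.get_state()['joints'],1))
print(pose()[1])
snap('wrist','w4.png',(240,120,420,255),(800,600))"
```

```text
time_s: 11.98
tcp_pos: [0.4588, 0.3496, 0.2222]
eef_rot: [179.9, 0.2, -176.9]
contact_force: [-0.8, 0.3, -0.8]
gripper_width: 0.0449
gripper_force: 0.0
[ 5.680e+01  1.220e+01 -1.420e+01  1.000e-01 -6.340e+01 -1.437e+02]
[0.45884814 0.34957768 0.22215671]
```

View pics/w4.png

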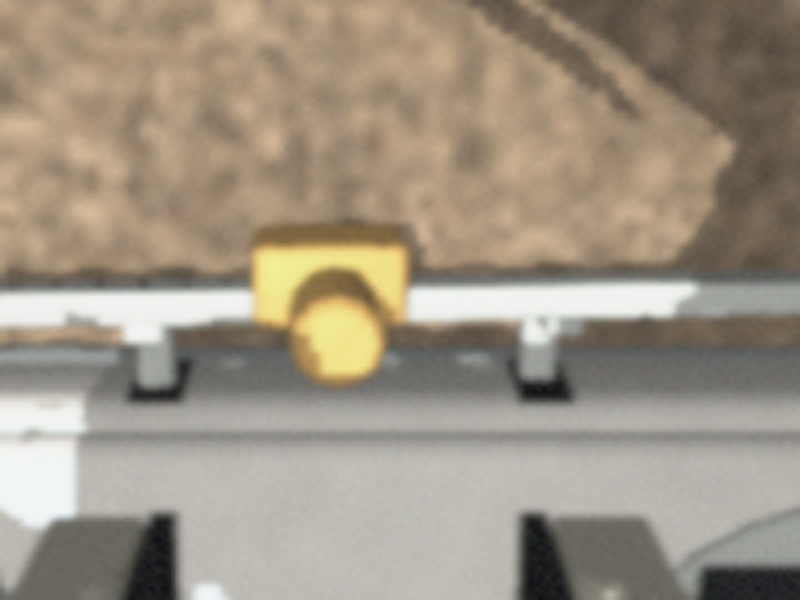

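The crop shows the knob's top face at (338,338) and the rider block at (331,283).

```bash
python3 -c "
from h import *
P=pose();k=4.4444
q=onz('wrist',(240+338/k,120+338/k),.109,P);print(q,onz('wrist',(240+331/k,120+283/k),.073,P))
rows((q[0],q[1],.13,-177),(q[0],q[1],.104,-177))"
```

```text
[0.45513164 0.34804192 0.109     ] [0.45360644 0.34620245 0.073     ]
[4,-1,92,0.001,0.003,0.002]
[4,-1,118,0.001,0.003,0.002]
```

```bash
python3 -m pendant '[[4,-1,50,0,0,0],[4,-1,90,0,0,0],[4,-1,110,0,0,0],[4,-1,118,0,0,0],[4,-1,118,0,0,0],[4,-1,118,0,0,0]]' 40 3
python3 -m pendant '[[0,0,0,0,0,0],[0,0,0,0,0,0],[0,0,0,0,0,0],[0,0,0,0,0,0]]' 23 3
```

```text
time_s: 12.78
tcp_pos: [0.4551, 0.3483, 0.1035]
eef_rot: [180.0, 0.1, -176.9]
contact_force: [-0.6, -0.3, -0.1]
gripper_width: 0.0401
gripper_force: 0.0
time_s: 13.28
tcp_pos: [0.4545, 0.3476, 0.1024]
eef_rot: [-180.0, 0.1, -176.9]
contact_force: [-0.2, -0.1, -0.7]
gripper_width: 0.0231
gripper_force: 0.0
```

```bash
python3 -m pendant '[[0,-5,0,0,0,0],[0,-12,0,0,0,0],[0,-19,0,0,0,0],[0,-26,0,0,0,0],[0,-33,0,0,0,0],[0,-40,0,0,0,0],[0,-44,0,0,0,0],[0,-46,0,0,0,0],[0,-46,0,0,0,0],[0,-46,0,0,0,0]]' 23 3
python3 -m pendant '[[0,1.5,0,0,0,0],[0,1.5,0,0,0,0],[0,1.5,-10,0,0,0],[0,1.5,-50,0,0,0],[0,1.5,-100,0,0,0],[0,1.5,-150,0,0,0],[0,1.5,-190,0,0,0],[0,1.5,-190,0,0,0]]' 26 3
python3 -c "
from h import *
rowR((.52,.341,.299),R.from_euler('xyz',[-179.8,29.9,-174.3],degrees=True).as_matrix())"
```

```text
time_s: 14.52
tcp_pos: [0.457, 0.3016, 0.1023]
eef_rot: [-179.9, 0.0, -176.9]
contact_force: [-0.2, 0.3, -0.6]
gripper_width: 0.0229
gripper_force: 0.0
time_s: 15.52
tcp_pos: [0.4579, 0.3043, 0.2969]
eef_rot: [179.8, 0.4, -176.9]
contact_force: [0.4, 0.2, -0.7]
gripper_width: 0.0259
gripper_force: 0.0
[-64,33,-2,-0.004,-0.515,-0.044]
```

Now I check the pointer from the earlier viewing pose, after letting the beam settle.

```bash
python3 -m pendant '[[-20,10,-2,0,-0.17,-0.015],[-40,20,-2,0,-0.34,-0.03],[-64,33,-2,-0.004,-0.515,-0.044],[-64,33,-2,-0.004,-0.515,-0.044],[-64,33,-2,-0.004,-0.515,-0.044],[-64,33,-2,-0.004,-0.515,-0.044],[-64,33,-2,-0.004,-0.515,-0.044],[-64,33,-2,-0.004,-0.515,-0.044],[-64,33,-2,-0.004,-0.515,-0.044],[-64,33,-2,-0.004,-0.515,-0.044]]'
python3 -c "
from h import *
snap('wrist','w5.png')
w=cv2.imread('pics/raw_w5.png')
c=np.zeros((600,800,3),np.uint8)
c[:,:480]=cv2.resize(w[95:215,280:376],(480,600),interpolation=cv2.INTER_CUBIC)
c[:200,480:]=cv2.resize(w,(320,200),interpolation=cv2.INTER_AREA)
cv2.imwrite('pics/c5.png',c)"
```

```text
time_s: 16.77
tcp_pos: [0.5189, 0.3397, 0.2944]
eef_rot: [-179.5, 29.6, -174.2]
contact_force: [0.6, 0.3, -0.5]
gripper_width: 0.0258
gripper_force: 0.0
```

View pics/c5.png

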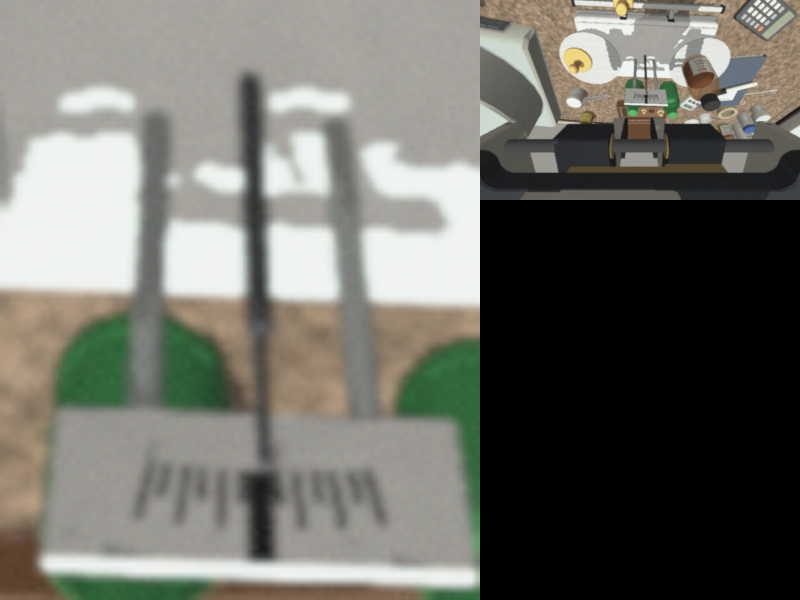

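The pointer tip at (264,463) stands on the middle mark at (259,470). That is under 1 mm off, about 0.006 rad, against the 0.018 rad allowed. The large weight and the bottle stand on their pans, and the arm is clear of everything.

```bash
python3 -c "
from plant import r
print(r.close_job())"
```

```text
the job is handed in; nothing more can be done
None
```

The job is handed in: the large weight alone lifted the beam off its stop, sliding the rider about 45 mm brought the pointer to within about 1 mm of the middle mark, and the medium and small weights were not used; the hand-in returned no verdict.

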